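Lock the herb mill's lid and select the green grind

ROBOT

A 6-joint arm with a two-finger parallel gripper is mounted at the origin on the work surface. World frame = base frame: x ahead of the robot, y to its left, z up, the work surface at z = 0. Lengths are in mm, angles in rad, forces in N, time in s.
With the tool pointing down it reaches from about 375 to 900 mm from the base axis. Payload 3.1 kg.
Tool frame: the origin (TCP) lies midway between the tips of the shut fingers; the grasp point (between the pads) lies behind it (ctrl.grasp_offset is the z of the grasp point in the tool frame, in mm); z points along the fingers, y is the direction in which the jaws open and shut (so a half turn about z gives the same grasp; the last joint's range is limited). The gripper opens to 87 mm and grips with 3 to 60 N. Pads are 19 mm wide; open, the fingers measure 117 mm over their backs; the gripper's body (75 mm by 190 mm) begins 51 mm behind the grasp point.
Start: joints at [-1.371, 0.527, 1.433, -0, 1.181, -0.178], TCP at [230.569, -580.891, 222.548] pointing down, gripper open.
Joint ranges: [-3.08, 3.08], [-0.75, 2.2], [0.22, 2.44], [-1.43, 4.57], [0, 2.65], [-2.85, 2.85]. Speed limits (rad/s): [2.79, 2.79, 3.14, 3.14, 3.14, 3.14].

INTERFACE

Orientations are given as a 3x3 rotation matrix whose columns are the frame's x, y, z axes.
In Python, from cell import ctrl, viewer gives the robot as it stands. The module is installed in compiled form; this text tells all that it offers.
- The arm moves only by the shell command python3 -m inch 'ROWS' [OPENING] [FORCE]. ROWS is JSON, a list of rows, each a list of 6 numbers: the shift along the tool's x, y, z in mm, then the turn, a rotation vector about the tool's x, y, z in rad. In form: [[dx, dy, dz, rx, ry, rz], ...]. A call has exactly 10 rows; each row is the pose to reach, as a shift and turn from the pose commanded when the call began, along the tool's axes at that moment; what a row does not reach only later rows make up. A row lasts 1/12 s, in which the tool goes at most 41.7 mm and 7.16 degrees, less where a joint would pass 70% of its speed; a pose out of reach is approached as far as the arm can. A call with a gripper value outside its range is refused whole. OPENING is the finger opening in mm, from 0 to 87, set as the call begins (- or left out, the last holds). The fingers move at their own pace and stop on an object; FORCE is the grip in N (left out, the last holds). Time passes only in rows, so rows that repeat a pose let the fingers close, or fill a call up. It gives the time, the measured TCP pose, the force and the opening at its end, in the units of the state.
- ctrl.state(): the state, without advancing time (a new reading comes with each control period).
- viewer.snapshot(name): name is "scene" or "side" or "wrist"; returns (picture, depth): 420x560x3 uint8, red, green, blue; 420x560 float32, mm along the optical axis (not along the pixel's ray), 0 where there is no reading.
- viewer.camera_model(name): a dict with "intrinsics" (3x3 intrinsics, pixels), "k1" (the pictures are not rectified: a ray, as slopes to the right and down, at radius r is drawn at 1 + k1 r^2 times it, then the intrinsics apply), "pose" (4x4, takes a point from camera to world coordinates). Camera axes: x right, y down, z forward; pixel columns grow to the right and rows downward; lengths in mm; the calibration is good to about 2 mm. A picture is of the moment at which its call begins: read the wrist's pose just before it. camera_model takes no time and is no camera call; for the wrist camera it gives the pose at the moment of the call.
- ctrl.hand_in(): hands the job in, once; it reports no verdict.
The state is a dict: "time": time; "q": joint angles; "joint_vel": joint speeds; "effort": joint torques, N m; "position": TCP position; "eef_rot": TCP orientation; "contact_force": force on the tool from outside, world axes, zero at the start; "moment": the same for the moment, N m; "grip_width": finger opening in mm.
Only numpy, scipy, OpenCV 4.12 (cv2) and the standard library are available. Lean on these libraries where they do the work, as an engineer would, in place of code of your own. Each camera call takes 0.05 s, during which the arm holds its last target.

TASK

Take the amber lid from the tray, put it on the herb mill and lock it: lugs into the notches, press down, twist clockwise to the stop. Then turn the mill's selector knob so that its pointer clicks in at the green mark, and let go. Leave the two jars and the canister standing where they are.

Things in the scene. Friction and masses are not known exactly. Their poses are not given: they have to be found in the camera images.
- mill: White mill housing fixed to the table, 200 (x) x 290 (y) x 80 high, yaw varies. Origin: centre of its underside. On its flat top: the lid collar (at its y = +80) and the selector (at its y = -80).
- collar: Aluminium bayonet collar fixed on the mill's top, 96 wide, 26 high. Origin: centre of its underside; z up. Bore 83 wide, roofed by an inward lip (z = 18 to 26, opening 67 wide) except at two opposite notches, 25 wide, for the lid's lugs. Notches: at +70 and +250 degrees from its x axis (counter-clockwise from above), black on the rim. Locked lugs lie along its x axis, red on the rim.
- collar_rim (a point): Centre of the collar's mouth, 26 above collar. Pressed fully down (lid origin 8 above collar), the lid's flange meets the rim here and the lid can turn under the lip, clockwise from above, 70 degrees from the notches to a hard stop. It cannot turn counter-clockwise from the notches, nor turn unless pressed.
- pad_top (a point): Centre of the top of a sprung round pad (40 wide) in the collar, 15 above collar when free. The lid laid in the notches rests on it, its origin here; pressing it 7 down takes about 9 N. When let go after twisting, the pad lifts the lid against the lip: locked, the lid's origin is 12 above collar.
- mill_lid: Loose round lid, about 150 g, standing upright on the tray. Origin: centre of its underside, z up. Plug 60 wide, z = 0 to 19; amber flange 88 wide, z = 18 to 23; black square grip 26 x 26, z = 23 to 59, sides parallel to the lid's x and y. Two lugs (z = 0 to 6) along +x and -x reach 37 from the axis, 18 wide; white bars on the flange lie above them. Half a turn gives the same lid.
- dial_base: Dark round plate of the selector, 116 wide, 20 high, fixed on the mill's top. Origin: centre of its underside; z up; yaw varies.
- dial (a joint): Selector angle in rad, counter-clockwise from above positive; at 0 its pointer looks along dial_base's -x. Stops at +-1.15. Four sprung detents at -1.047, -0.349, 0.349 and 1.047, one at each mark; hill tops between at 0 and +-0.70; passing takes up to about 0.1 N m. Starts in one of the middle two.
- dial_grip (a point): Middle of the knob's grip bar, on the turning axis. The black bar is 44 long (along the pointer), 14 wide and 34 high: it reaches from 23 below this point (metal skirt, 52 wide) to 11 above it. A white line on its top and a white tip on the skirt show the pointer's end.
- dial_pointer (a point): Point on the pointer's line, 44 from the turning axis, where the marks are: over a mark's centre when the knob points to that mark.
- mark_green: Green disc, 16 wide, 2 thick, fixed on the selector plate 44 from its axis; at one of the two outer detents (the white one is at the other). Origin: centre of its underside.
- mark_white: White disc like it, at the other outer detent.
- mark_blue: Blue disc like it, at one of the two middle detents.
- mark_yellow: Yellow disc like it, at the other middle detent.
- tray: Wooden slab fixed on the table, 130 (x) x 370 (y) x 6. Origin: centre of its underside. The lid stands about its middle, a jar near each end.
- jar_a: Loose jar of herbs with cream cap, 66 wide, 110 high. Origin: centre of its underside.
- jar_b: Another such jar, 66 wide, 110 high. Origin: centre of its underside.
- canister: Loose steel canister with turquoise cap, 72 wide, 175 high. Origin: centre of its underside.
There are look-alikes about, which are no part of the job. Leave any blue, pink or turquoise look-alike of the mill_lid alone.

How it is judged (in metres and radians):
On the way, in this order (a step that is already met when the one before it is completed fails the run):
1. the lid is locked: sunk in the collar, its lugs turned to the stop under the lip (horizontal distance between mill_lid and collar below 0.005 m and z of mill_lid in the frame of collar below 0.0138 m and angle between the x axis of mill_lid and the x axis of collar, either way round below 0.2 rad), for 0.2 s.
2. the selector points to the green mark (horizontal distance between dial_pointer and mark_green below 0.006 m), for 0.2 s.
At the end, for the whole second after the job is handed in: Lid level in the collar (within 5 mm of its centre, origin at most 13.8 mm above the mill top, tilt under 0.1 rad), its lugs within 0.2 rad of the locked marks; selector resting at the green mark (pointer point within 6 mm of its centre); both still (all of step 1 and angle between mill_lid's own z axis and vertical below 0.1 rad and linear speed of mill_lid below 0.02 m/s and horizontal distance between dial_pointer and mark_green below 0.006 m and velocity of joint dial between -0.1 and 0.1 rad/s); the robot touches nothing.
It fails at once if a jar or the canister is moved more than 30 mm (distance of any of jar_a, jar_b, canister from where it was at the start of the episode above 0.03 m).
It fails at once if a jar or the canister is tipped over (angle between any of jar_a, jar_b, canister's own z axis and vertical above 0.5 rad).
It also fails if it takes over 59 s, if anything falls off the work surface, if the arm or the gripper's body presses on something with over 40 N, if the wrist force passes 120 N, or if a joint passes its speed limit or range.

## Working session

There is one attempt and no reset: what is moved stays moved. The work goes in short steps, Python scripts to look and compute and a shell command to move; the robot and the scene stay as the last step left them, time stands still between calls to the robot, and variables do not carry over. Pictures are saved under pics/ and viewed, and the job is handed in when it is done.

```bash
mkdir -p pics; ls
python3 - <<'E'
from cell import ctrl, viewer
import cv2,numpy as np
print(ctrl.state(), ctrl.grasp_offset)
for n in ("scene","side","wrist"):
    m=viewer.camera_model(n)
    p,d=viewer.snapshot(n)
    print(n,m)
    cv2.imwrite(f"pics/{n}0.png",p[:,:,::-1]); np.savez(f"pics/{n}0.npz",p=p,d=d,K=m["intrinsics"],k1=m["k1"],T=m["pose"])
E
```

```text
pics
{'time': 0.0, 'q': array([-1.37152237e+00,  5.28458451e-01,  1.43390608e+00, -2.52045650e-05,
        1.18135238e+00, -1.78514114e-01]), 'joint_vel': array([ 0.00228997,  0.00015427, -0.00045034,  0.00074441,  0.00020068,
       -0.00055037]), 'effort': array([-2.01938470e-03, -4.40049899e+01, -1.76595050e+01,  6.32673595e-02,
        5.84343472e-02, -1.39495360e-04]), 'position': array([ 230.40780169, -580.20110516,  221.57514929]), 'eef_rot': array([[ 9.29479351e-01,  3.68873881e-01, -4.43369277e-04],
       [ 3.68873977e-01, -9.29477096e-01,  2.07760531e-03],
       [ 3.54272744e-04, -2.09463862e-03, -9.99997743e-01]]), 'contact_force': array([-0.40455698,  0.50383092,  0.32118181]), 'moment': array([-0.01236523, -0.03901889, -0.05029378]), 'grip_width': 86.8071196966588} -18.700000000000003
scene {'intrinsics': array([[463.99918959,   0.        , 273.95752429],
       [  0.        , 463.99918959, 204.49718223],
       [  0.        ,   0.        ,   1.        ]]), 'k1': -0.04076964159818538, 'pose': array([[ 2.91889995e-01,  6.82239740e-01, -6.70335116e-01,
         1.2418949
[... 671 characters left out ...]
-7.12933885e-01, -7.00910117e-01,
         1.09232546e+03],
       [ 0.00000000e+00,  0.00000000e+00,  0.00000000e+00,
         1.00000000e+00]])}
wrist {'intrinsics': array([[342.96917521,   0.        , 280.01330315],
       [  0.        , 342.96917521, 205.12894483],
       [  0.        ,   0.        ,   1.        ]]), 'k1': -0.05456915694074262, 'pose': array([[ 3.69661278e-01, -8.91487992e-01, -2.61915444e-01,
         3.01682941e+02],
       [-9.29164824e-01, -3.55219058e-01, -1.02333528e-01,
        -5.53414618e+02],
       [-1.80824629e-03,  2.81191360e-01, -9.59650014e-01,
         3.82916568e+02],
       [ 0.00000000e+00,  0.00000000e+00,  0.00000000e+00,
         1.00000000e+00]])}
```

View pics/scene0.png

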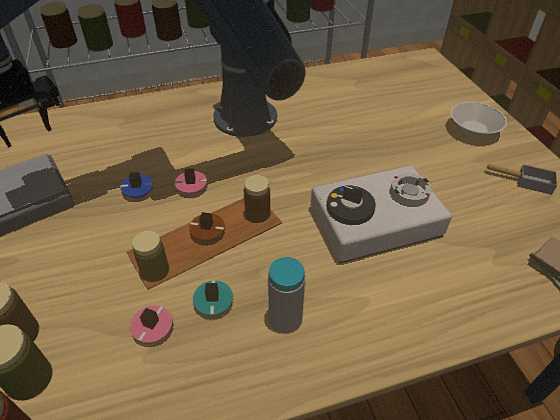

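View pics/side0.png

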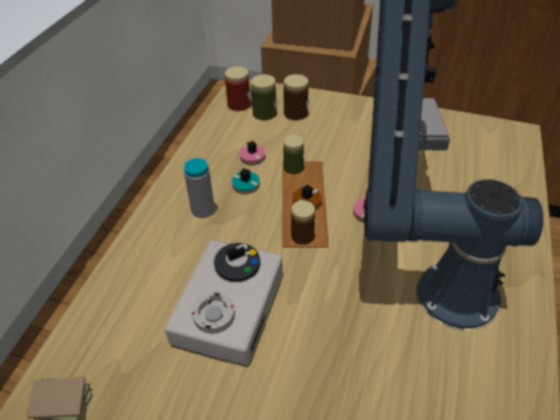

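View pics/wrist0.png

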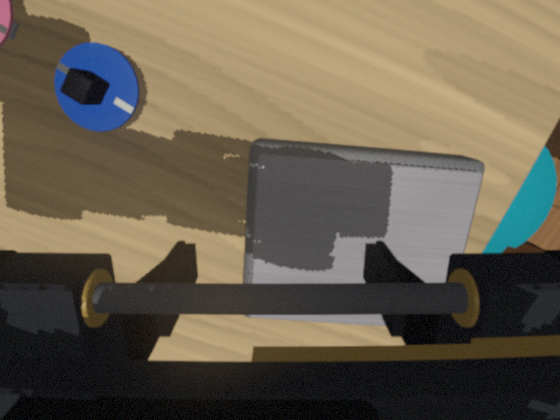

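Scene view: amber lid near (207,228) between jars at (150,255) and (257,198). Canister at (287,295), dial at (351,203), collar at (410,190). Side view has the same layout: collar (214,312), dial (237,262).

```bash
cat > h.py <<'E'
import numpy as np, cv2
def load(n):
    z=np.load(f"pics/{n}.npz"); return z["p"],z["d"],z["K"],float(z["k1"]),z["T"]
def snap(n,tag):
    from cell import viewer
    m=viewer.camera_model(n); p,d=viewer.snapshot(n)
    np.savez(f"pics/{tag}.npz",p=p,d=d,K=m["intrinsics"],k1=m["k1"],T=m["pose"])
    cv2.imwrite(f"pics/{tag}.png",p[:,:,::-1])
def rays(uv,K,k1):
    uv=np.asarray(uv,float).reshape(-1,1,2)
    return cv2.undistortPoints(uv,K,np.array([k1,0,0,0.]))[:,0]
def cloud(n):
    p,d,K,k1,T=load(n)
    v,u=np.mgrid[0:d.shape[0],0:d.shape[1]]
    r=rays(np.stack([u,v],-1),K,k1).reshape(d.shape+(2,))
    X=np.concatenate([r*d[...,None],d[...,None]],-1)
    return X@T[:3,:3].T+T[:3,3],p,d
def onplane(uv,n,z):
    p,d,K,k1,T=load(n); r=rays(uv,K,k1); D=np.c_[r,np.ones(len(r))]@T[:3,:3].T
    return T[:3,3]+D*((z-T[2,3])/D[:,2])[:,None]
def proj(P,n):
    p,d,K,k1,T=load(n); Q=(np.asarray(P,float)-T[:3,3])@T[:3,:3]
    return cv2.projectPoints(Q.reshape(-1,1,3),np.zeros(3),np.zeros(3),K,np.array([k1,0,0,0.]))[0][:,0]
def crop(n,tag,u0,v0,u1,v1,s):
    p=load(n)[0][v0:v1,u0:u1]
    p=np.clip(p.astype(float)*1.5,0,255).astype(np.uint8)
    cv2.imwrite(f"pics/{tag}.png",cv2.resize(p,None,fx=s,fy=s,interpolation=cv2.INTER_CUBIC)[:,:,::-1])
E
python3 - <<'E'
from h import *
np.set_printoptions(precision=1,suppress=True)
W,p,d=cloud("scene0")
for nm,(u,v) in dict(lidgrip=(206,217),flange=(207,232),jarL=(147,240),jarR=(257,182),can=(287,268),dial=(350,197),dplate=(355,215),collar=(410,187),milltop=(380,222),pink=(150,335),pink2=(190,183),teal=(212,308)).items(): print(nm,W[v,u])
W,p,d=cloud("side0")
for nm,(u,v) in dict(lidgrip=(307,190),jarL=(293,143),jarR=(303,210),can=(197,166),dial=(237,250),dplate=(222,268),collar=(213,313),milltop=(200,285)).items(): print(nm,W[v,u])
crop("scene0","s0m",300,150,460,270,5);crop("side0","sd0m",160,230,300,360,5)
E
```

```text
lidgrip [ 466.2 -212.9   65.3]
flange [ 483.3 -217.6   30.7]
jarL [ 542.1 -352.5  114.4]
jarR [436.1 -75.5 115.7]
can [ 743.1 -100.1  172.5]
dial [552.5 118.8 117.5]
dplate [592.2 116.7  96.8]
collar [539.9 289.7  90.8]
milltop [614.5 173.1  77.9]
pink [ 717.3 -383.9   22.9]
pink2 [ 291.2 -227.1   25.5]
teal [ 691.5 -249.1   22.9]
lidgrip [ 456.8 -202.7   67.2]
jarL [ 536.7 -336.1  122.1]
jarR [433.5 -69.5 118.6]
can [741.2 -98.  176.6]
dial [545.5 125.  136.9]
dplate [575.3 158.2  97.4]
collar [547.6 286.2  96.2]
milltop [615.3 207.9  76.9]
```

View pics/s0m.png

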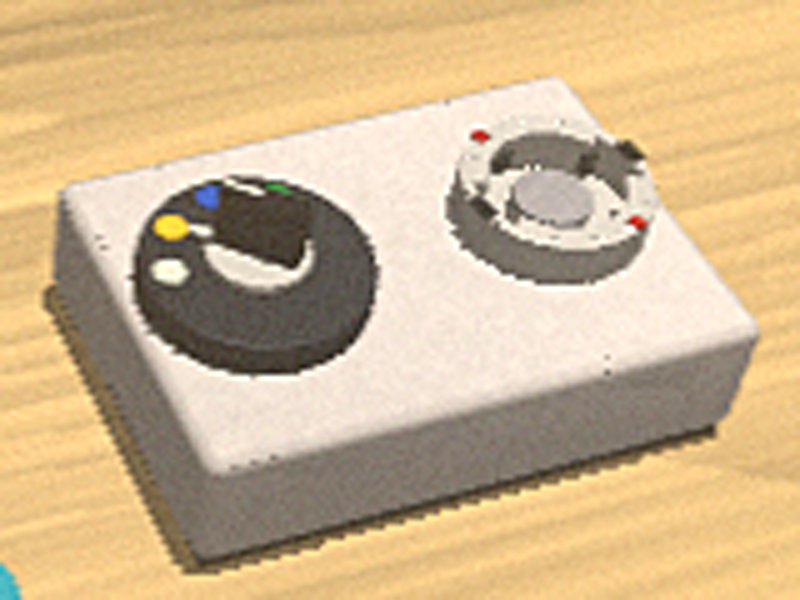

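View pics/sd0m.png

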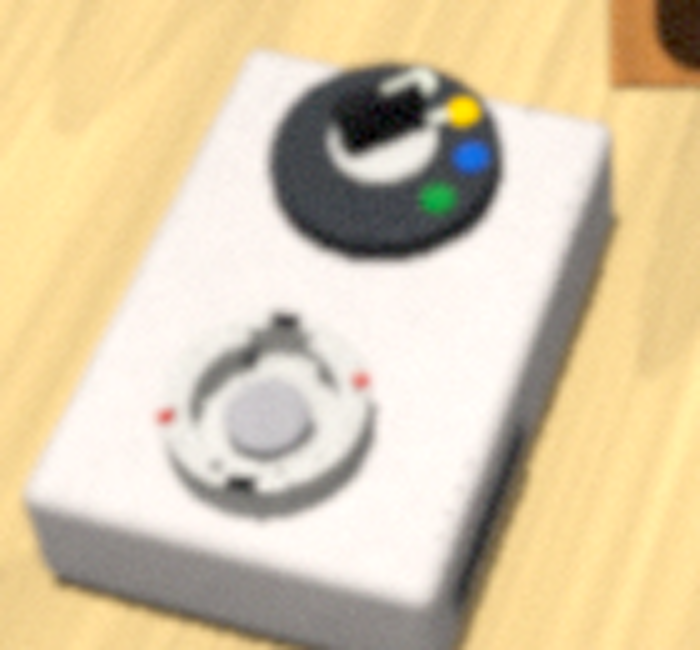

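Run:
```python
from h import *
np.set_printoptions(precision=1,suppress=True)
S=lambda L:np.array(L)/5+[160,230]
C=lambda L:np.array(L)/5+[300,150]
r=onplane(S([(362,381),(165,416),(286,321),(240,484)]),"side0",106);print("side collar",r,r[:2].mean(0),r[2:].mean(0))
r2=onplane(C([(480,136),(637,222),(628,150),(484,210)]),"scene0",106);print("scene collar",r2,r2[:2].mean(0),r2[2:].mean(0))
print("side marks YBG",onplane(S([(463,112),(471,157),(438,199)]),"side0",102))
print("scene WYB",onplane(C([(168,270),(171,227),(208,197)]),"scene0",102))
# mask based
def blob(n,lo,hi,box):
    p,d,*_=load(n); hsv=cv2.cvtColor(p,cv2.COLOR_RGB2HSV); m=cv2.inRange(hsv,lo,hi); M=np.zeros_like(m); u0,v0,u1,v1=box; M[v0:v1,u0:u1]=m[v0:v1,u0:u1]; return M
for n,box in (("scene0",(185,205,230,245)),("side0",(285,180,325,215))):
    p,d,*_=load(n); hsv=cv2.cvtColor(p,cv2.COLOR_RGB2HSV)
    W,_,_=cloud(n); u0,v0,u1,v1=box
    w=W[v0:v1,u0:u1].reshape(-1,3); g=w[(w[:,2]>55)&(w[:,2]<75)]; f=w[(w[:,2]>24)&(w[:,2]<36)]
    print(n,"grip top",len(g),g.mean(0),"flange",f.mean(0), f.min(0),f.max(0))
crop("scene0","s0l",120,160,290,290,4);crop("side0","sd0l",270,120,340,250,4)
```

```text
side collar [[508.7 262.2 106. ]
 [587.2 305.8 106. ]
 [554.3 240.7 106. ]
 [541.1 329.4 106. ]] [548. 284. 106.] [547.7 285.1 106. ]
scene collar [[511.2 262.7 106. ]
 [588.9 306.4 106. ]
 [542.2 328.4 106. ]
 [559.7 239.7 106. ]] [550.1 284.6 106. ] [551.  284.1 106. ]
side marks YBG [[518.5  93.5 102. ]
 [505.3 119.9 102. ]
 [512.  149.3 102. ]]
scene WYB [[548.7  80.3 102. ]
 [522.2  92.7 102. ]
 [508.2 117.8 102. ]]
scene0 grip top 110 [ 464.8 -213.8   62.6] flange [ 469.5 -215.8   28.2] [ 419.1 -256.7   24. ] [ 506.1 -172.7   35.6]
side0 grip top 82 [ 459.7 -210.    63.8] flange [ 457.4 -213.8   29.8] [ 416.8 -257.9   24. ] [ 504.5 -181.6   35.8]
```

View pics/s0l.png

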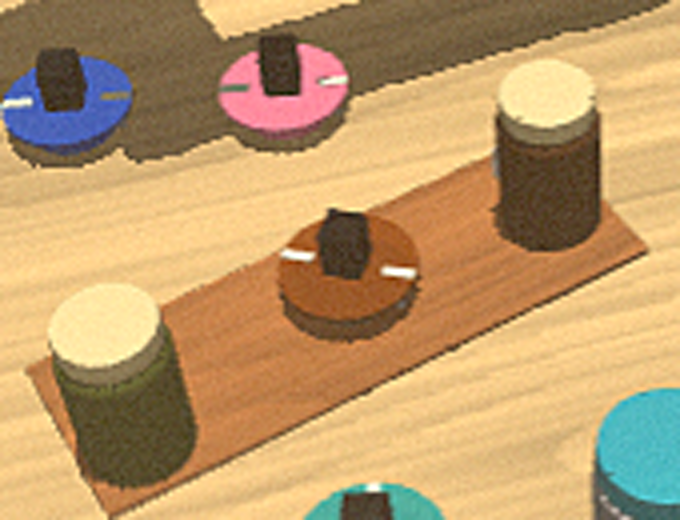

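Run:
```python
from h import *
np.set_printoptions(precision=1,suppress=True)
b=onplane(np.array([(297,255),(398,271)])/4+[120,160],"scene0",29)
print(b,b.mean(0),np.degrees(np.arctan2(*(b[1]-b[0])[1::-1])))
crop("side0","sd0l",270,120,340,250,5)
for n in("scene0","side0"):
    W,p,d=cloud(n)
    for nm,c,r in(("jarL",(540,-345),60),("jarR",(434,-73),60),("can",(742,-99),60)):
        w=W.reshape(-1,3); s=w[(np.hypot(w[:,0]-c[0],w[:,1]-c[1])<r)&(w[:,2]>(105 if nm!="can" else 165))&(w[:,2]<200)]; print(n,nm,s.mean(0),s.min(0),s.max(0))
```

```text
[[ 445.7 -242.5   29. ]
 [ 477.2 -185.3   29. ]] [ 461.5 -213.9   29. ] 61.161347602496754
scene0 jarL [ 546.9 -355.5  114. ] [ 513.3 -385.9  105. ] [ 574.1 -325.4  118.8]
scene0 jarR [441.8 -80.  114.1] [ 409.1 -109.   105.1] [467.6 -49.1 118.8]
scene0 can [ 752.7 -105.5  173.5] [ 715.9 -138.1  165. ] [784.3 -71.8 178.1]
side0 jarL [ 540.3 -349.8  115.8] [ 512.1 -390.9  105.2] [ 570.9 -322.9  123.5]
side0 jarR [435.  -72.2 115.5] [ 406.5 -110.   105.1] [466.6 -44.5 124.3]
side0 can [747.3 -98.2 175.2] [ 714.8 -139.6  165.1] [784.  -64.5 181.8]
```

View pics/sd0l.png

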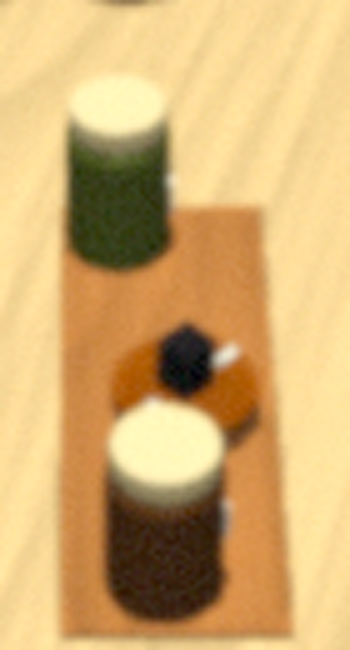

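```bash
cat >> h.py <<'E'
def shift(target,yawdeg=None,cmd=None,R=None):
    """target world mm, desired yaw of tool x; prints tool-frame shift from measured pose (or given cmd) """
    from cell import ctrl
    from scipy.spatial.transform import Rotation as Ro
    s=ctrl.state(); P=np.array(s["position"]) if cmd is None else np.array(cmd); R=np.array(s["eef_rot"])
    t=R.T@(np.array(target)-P); y=np.degrees(np.arctan2(R[1,0],R[0,0]))
    rv=None
    if yawdeg is not None:
        c,q=np.cos(np.radians(yawdeg)),np.sin(np.radians(yawdeg))
        G=np.array([[c,q,0],[q,-c,0],[0,0,-1]]); rv=Ro.from_matrix(R.T@G).as_rotvec()
    print("t",s["time"],"pos",np.round(P,1),"yaw",round(y,2),"F",np.round(s["contact_force"],1),"M",np.round(s["moment"],2),"w",round(s["grip_width"],1),"\n shift",np.round(t,1),"rot",None if rv is None else np.round(rv,4))
E
python3 -m inch '[[25,-18,2,0,0,-0.1],[60,-44,4,0,0,-0.2],[95,-70,6,0,0,-0.3],[130,-95,9,0,0,-0.4],[165,-121,11,0,0,-0.5],[200,-147,13,0,0,-0.6],[235,-172,15,0,0,-0.69],[270,-198,17,0,0,-0.69],[305,-223,19,0,0,-0.69],[335,-245,21,0,0,-0.69]]' 87
python3 -m inch '[[12,-9,1,0,0,0],[12,-9,1,0,0,0],[12,-9,1,0,0,0],[12,-9,1,0,0,0],[12,-9,1,0,0,0],[12,-9,1,0,0,0],[12,-9,1,0,0,0],[12,-9,1,0,0,0],[12,-9,1,0,0,0],[12,-9,1,0,0,0]]'
python3 - <<'E'
from h import *
snap("wrist","w1"); shift((461.5,-214,200),61.2)
E
```

```text
time: 0.98
position: [447.0, -235.9, 202.0]
eef_rot: [[0.482, 0.876, -0.0], [0.876, -0.482, 0.0], [0.0, -0.0, -1.0]]
contact_force: [0.0, -0.0, 1.0]
grip_width: 86.9
time: 1.82
position: [444.2, -223.2, 201.0]
eef_rot: [[0.483, 0.876, -0.0], [0.876, -0.483, 0.0], [0.0, -0.0, -1.0]]
contact_force: [0.5, 0.4, -0.1]
grip_width: 87.2
t 1.8667 pos [ 444.2 -223.2  201. ] yaw 61.16 F [ 0.4  0.2 -0.4] M [-0.04 -0.02 -0.01] w 87.2 
 shift [16.4 10.7  1. ] rot [ 0.     -0.     -0.0008]
```

View pics/w1.png

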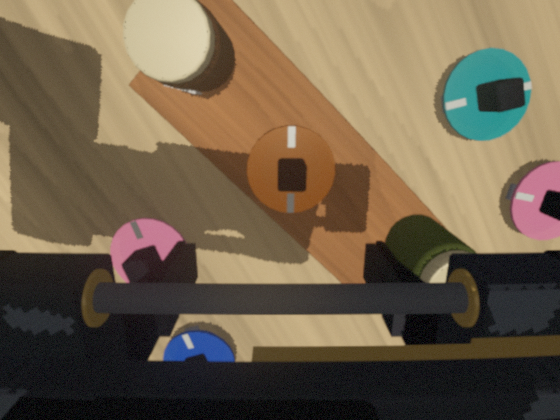

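Wrist view: amber lid centred near (291,169), bars at (291,136) and (291,203), jars top left and bottom right.

Run:
```python
from h import *
np.set_printoptions(precision=1,suppress=True)
b=onplane([(291.3,136),(290.7,204)],"w1",29); print(b,b.mean(0),np.degrees(np.arctan2(*(b[0]-b[1])[1::-1])))
W,p,d=cloud("w1")
s=W[110:220,240:345].reshape(-1,3)
f=s[(s[:,2]>25)&(s[:,2]<33)];g=s[(s[:,2]>55)&(s[:,2]<75)]
(c,r)=cv2.minEnclosingCircle(f[:,:2].astype(np.float32)); print("flange",c,r,np.median(f[:,2])); 
q=cv2.minAreaRect(g[:,:2].astype(np.float32)); print("grip",q,g.mean(0),np.median(g[:,2]))
# camera ring fit: amber edge pixels
hsv=cv2.cvtColor(p,cv2.COLOR_RGB2HSV); 
shift((*b.mean(0)[:2],72),np.degrees(np.arctan2(*(b[0]-b[1])[1::-1])))
crop("w1","w1c",235,110,345,225,6)
```

```text
[[ 476.5 -187.4   29. ]
 [ 443.8 -246.8   29. ]] [ 460.1 -217.1   29. ] 61.19164119566412
flange (459.7628173828125, -216.72874450683594) 43.805946350097656 28.149469104922275
grip ((460.3162841796875, -216.47140502929688), (25.563451766967773, 25.28365135192871), 61.82357406616211) [ 460.2 -215.7   63.5] 63.80509032477147
t 1.8667 pos [ 444.2 -223.2  201. ] yaw 61.16 F [ 0.4  0.2 -0.4] M [-0. -0. -0.] w 87.2 
 shift [ 13.  11. 129.] rot [ 0. -0. -0.]
```

View pics/w1c.png

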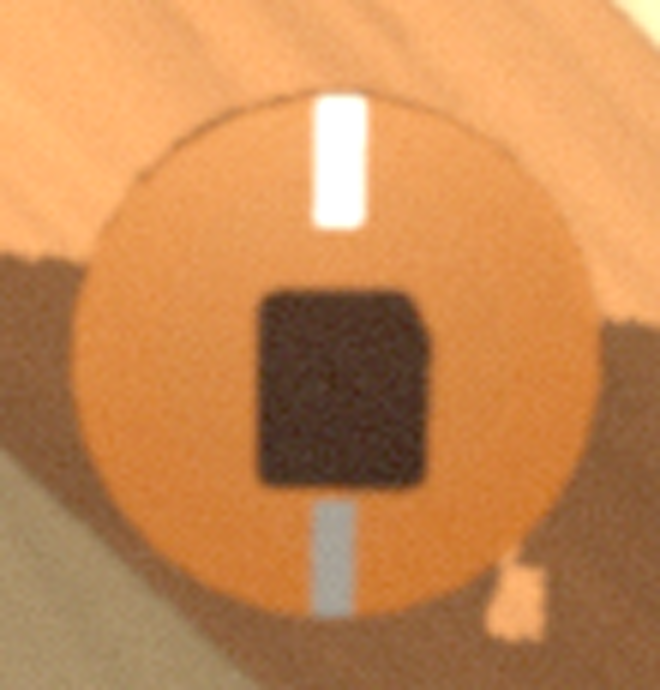

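```bash
python3 -m inch '[[5,4,20,0,0,0],[13,11,50,0,0,0],[13,11,80,0,0,0],[13,11,105,0,0,0],[13,11,120,0,0,0],[13,11,130,0,0,0],[13,11,130,0,0,0],[13,11,130,0,0,0],[13,11,130,0,0,0],[13,11,130,0,0,0]]' 60 20
python3 - <<'E'
from h import *
shift((460.2,-216.7,36),61.3)
E
```

```text
time: 2.7
position: [461.0, -217.5, 72.3]
eef_rot: [[0.482, 0.876, 0.002], [0.876, -0.482, -0.002], [-0.0, 0.003, -1.0]]
contact_force: [-0.3, -0.7, 0.3]
grip_width: 60.2
t 2.7 pos [ 461.  -217.5   72.3] yaw 61.18 F [-0.3 -0.7  0.3] M [-0.04 -0.03  0.01] w 60.2 
 shift [ 0.3 -1.2 36.3] rot [ 0.0027  0.0004 -0.0021]
```

```bash
python3 -m inch '[[0,-1,12,0,0,0],[0,-1,22,0,0,0],[0,-1,30,0,0,0],[0,-1,36,0,0,0],[0,-1,36,0,0,0],[0,-1,36,0,0,0],[0,-1,36,0,0,0],[0,-1,36,0,0,0],[0,-1,36,0,0,0],[0,-1,36,0,0,0]]'
python3 -m inch '[[0,0,0,0,0,0],[0,0,0,0,0,0],[0,0,0,0,0,0],[0,0,0,0,0,0],[0,0,0,0,0,0],[0,0,0,0,0,0],[0,0,0,0,0,0],[0,0,0,0,0,0],[0,0,0,0,0,0],[0,0,0,0,0,0]]' 15 40
```

```text
time: 3.53
position: [459.5, -216.5, 35.3]
eef_rot: [[0.482, 0.876, 0.001], [0.876, -0.482, -0.0], [-0.0, 0.001, -1.0]]
contact_force: [-0.9, 0.1, -0.6]
grip_width: 60.0
time: 4.37
position: [459.4, -216.4, 35.1]
eef_rot: [[0.482, 0.876, 0.0], [0.876, -0.482, -0.0], [-0.0, 0.0, -1.0]]
contact_force: [0.7, 0.1, 0.4]
grip_width: 25.4
```

```bash
python3 -m inch '[[0,0,-8,0,0,0],[0,0,-25,0,0,0],[0,0,-50,0,0,0],[0,0,-80,0,0,0],[0,0,-110,0,0,0],[0,0,-135,0,0,0],[0,0,-155,0,0,0],[0,0,-165,0,0,0],[0,0,-170,0,0,0],[0,0,-170,0,0,0]]'
python3 - <<'E'
from h import *
shift((549.2,284.5,205),99.3)
E
```

```text
time: 5.2
position: [459.4, -216.4, 206.3]
eef_rot: [[0.482, 0.876, 0.002], [0.876, -0.482, -0.001], [-0.0, 0.002, -1.0]]
contact_force: [0.5, -0.4, -1.9]
grip_width: 25.5
t 5.2 pos [ 459.4 -216.4  206.3] yaw 61.18 F [ 0.5 -0.4 -1.9] M [-0.03 -0.05  0.  ] w 25.5 
 shift [ 482.2 -162.8    0.8] rot [ 0.0018  0.0009 -0.6652]
```

```bash
python3 -m inch '[[20,-6,0,0,0,-0.05],[55,-16,0,0,0,-0.13],[92,-27,0,0,0,-0.2],[129,-38,0,0,0,-0.28],[166,-49,0,0,0,-0.35],[203,-60,0,0,0,-0.43],[240,-71,0,0,0,-0.5],[277,-82,0,0,0,-0.57],[314,-93,0,0,0,-0.63],[345,-102,0,0,0,-0.665]]'
python3 - <<'E'
from h import *
shift((549.2,195,205),99.3)
E
```

```text
time: 6.03
position: [535.1, 137.7, 203.5]
eef_rot: [[-0.165, 0.986, -0.003], [0.986, 0.165, 0.0], [0.001, -0.003, -1.0]]
contact_force: [0.2, -0.4, -1.9]
grip_width: 25.9
t 6.0333 pos [535.1 137.7 203.5] yaw 99.48 F [ 0.2 -0.4 -1.9] M [-0.   -0.18  0.  ] w 25.9 
 shift [54.2 23.3 -1.6] rot [-0.0033 -0.0009  0.0032]
```

```bash
python3 -m inch '[[10,5,0,0,0,0],[22,10,0,0,0,0],[35,16,0,0,0,0],[45,21,0,0,0,0],[53,23,0,0,0,0],[53,23,0,0,0,0],[53,23,0,0,0,0],[53,23,0,0,0,0],[53,23,0,0,0,0],[53,23,0,0,0,0]]'
python3 - <<'E'
from h import *
snap("wrist","w2"); shift((549.2,284.5,205),99.3)
E
```

```text
time: 6.87
position: [550.3, 190.3, 205.2]
eef_rot: [[-0.16, 0.987, -0.0], [0.987, 0.16, -0.0], [-0.0, -0.0, -1.0]]
contact_force: [0.1, 0.4, -1.9]
grip_width: 25.6
t 6.9167 pos [550.4 190.4 205.2] yaw 99.23 F [ 0.1 -0.6 -1.5] M [-0.01 -0.08  0.03] w 25.5 
 shift [93.  13.9  0.2] rot [-0.      0.0001 -0.0013]
```

View pics/w2.png

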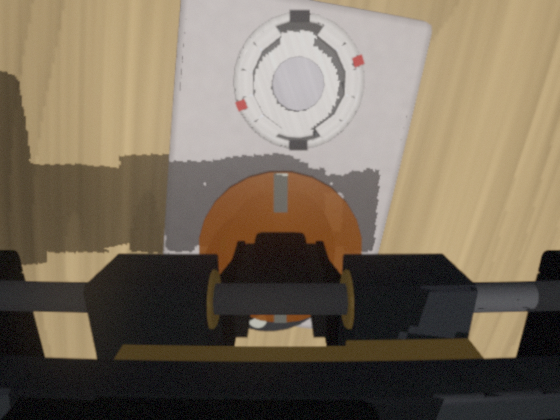

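Wrist view: collar with red marks at (358,61) and (241,105), black notches at (300,16) and (298,145). The held lid's bar is at (280,194).

```bash
python3 - <<'E'
from h import *
np.set_printoptions(precision=2,suppress=True)
p,d,*_=load("w2"); hsv=cv2.cvtColor(p,cv2.COLOR_RGB2HSV)
m=((hsv[...,0]<8)|(hsv[...,0]>172))&(hsv[...,1]>130)&(hsv[...,2]>90); m[160:]=0
n,l,st,c=cv2.connectedComponentsWithStats(m.astype(np.uint8)); print([(c[i],st[i,4]) for i in range(1,n) if st[i,4]>20])
R=np.array([c[i] for i in range(1,n) if st[i,4]>20])
blk=(p.max(2)<70); blk[155:]=0
for y0,y1 in((8,25),(136,152)):
    v,u=np.nonzero(blk[y0:y1,285:315]); print("blk",u.mean()+285,v.mean()+y0,len(u))
r=onplane(R,"w2",106); print(r,r.mean(0),np.degrees(np.arctan2(*(r[0]-r[1])[1::-1])))
W,_,_=cloud("w2")
s=W[0:165,225:375].reshape(-1,3); f=s[(s[:,2]>103)&(s[:,2]<110)]
print("rim",cv2.minEnclosingCircle(f[:,:2].astype(np.float32)),np.median(f[:,2]))
pd=s[(s[:,2]>90)&(s[:,2]<98)]; pd=W[70:95,285:310].reshape(-1,3); print("pad",np.median(pd,0))
# pad circle: grey-blue
s=W[160:330,180:380].reshape(-1,3); f=s[(s[:,2]>190)&(s[:,2]<206)]; print("flange",np.median(f[:,2]),f.min(0),f.max(0),cv2.minEnclosingCircle(f[:,:2].astype(np.float32)))
z=np.median(f[:,2]);print("bar",onplane([(280.5,174),(280,212)],"w2",199))
E
python3 -c "
from h import *
crop('w2','w2c',220,0,380,160,5)"
```

```text
[(array([357.67,  60.28]), np.int32(43)), (array([240.71, 105.04]), np.int32(24))]
blk nan nan 0
blk nan nan 0
[[586.86 304.84 106.  ]
 [508.88 260.6  106.  ]] [547.87 282.72 106.  ] 29.565803681487534
rim ((548.0394287109375, 282.8545837402344), 49.124794006347656) 105.06872803561276
pad [547.21 283.88  94.04]
flange 198.20370820187236 [505.67 146.67 192.89] [592.45 234.41 206.  ] ((549.7699584960938, 190.53538513183594), 44.104244232177734)
bar [[542.81 232.73 199.  ]
 [545.75 213.2  199.  ]]<stdin>:9: RuntimeWarning: Mean of empty slice.
  ret = ret.dtype.type(ret / rcount)
```

View pics/w2c.png

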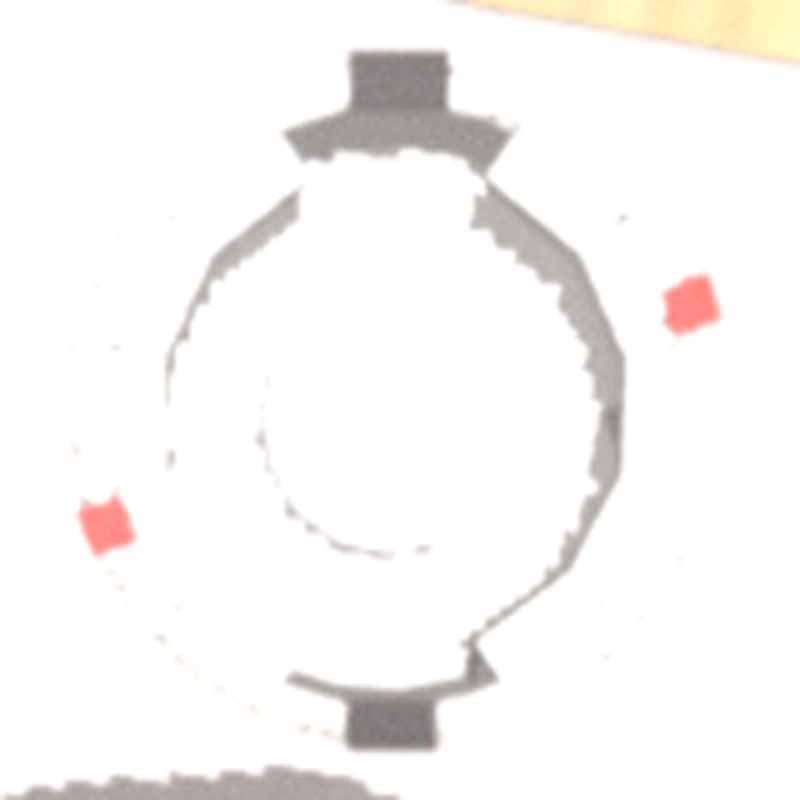

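Run:
```python
from h import *
r=onplane([(300,16),(298.4,144.4)],"w2",106); print(r,r.mean(0),np.degrees(np.arctan2(*(r[0]-r[1])[1::-1])))
shift((548.6,283.2,150),99.5)
```

```text
[[541.28167356 326.53739008 106.        ]
 [555.58843823 239.13254913 106.        ]] [548.43505589 282.83496961 106.        ] 99.2959608186188
t 6.9167 pos [550.4 190.4 205.2] yaw 99.23 F [ 0.1 -0.6 -1.5] M [-0.01 -0.08  0.03] w 25.5 
 shift [91.9 13.1 55.2] rot [-0.      0.0001 -0.0048]
```

```bash
python3 -m inch '[[10,2,0,0,0,0],[30,5,0,0,0,0],[55,8,0,0,0,0],[77,11,4,0,0,0],[92,13,12,0,0,0],[92,13,25,0,0,0],[92,13,38,0,0,0],[92,13,50,0,0,0],[92,13,54,0,0,0],[92,13,54,0,0,0]]'
python3 -m inch '[[0,0,0,0,0,0],[0,0,0,0,0,0],[0,0,0,0,0,0],[0,0,0,0,0,0],[0,0,0,0,0,0],[0,0,0,0,0,0],[0,0,0,0,0,0],[0,0,0,0,0,0],[0,0,0,0,0,0],[0,0,0,0,0,0]]'
python3 - <<'E'
from h import *
snap("side","sd3");snap("scene","s3");shift((548.6,283.2,126),99.5)
crop("side0" if 0 else "sd3","sd3c",160,210,300,350,5);crop("s3","s3c",360,100,460,220,5)
E
```

```text
time: 7.75
position: [547.2, 283.9, 149.3]
eef_rot: [[-0.161, 0.987, -0.004], [0.987, 0.161, -0.001], [-0.001, -0.004, -1.0]]
contact_force: [-0.4, -0.3, -2.8]
grip_width: 25.7
time: 8.58
position: [548.4, 283.9, 151.0]
eef_rot: [[-0.161, 0.987, -0.0], [0.987, 0.161, -0.0], [-0.0, -0.0, -1.0]]
contact_force: [0.1, -0.0, -1.5]
grip_width: 25.8
t 8.6833 pos [548.4 284.  151. ] yaw 99.28 F [-0.9  0.3 -1.6] M [-0.08 -0.14  0.01] w 26.0 
 shift [-0.8  0.1 25. ] rot [-0.      0.     -0.0038]
```

View pics/sd3c.png

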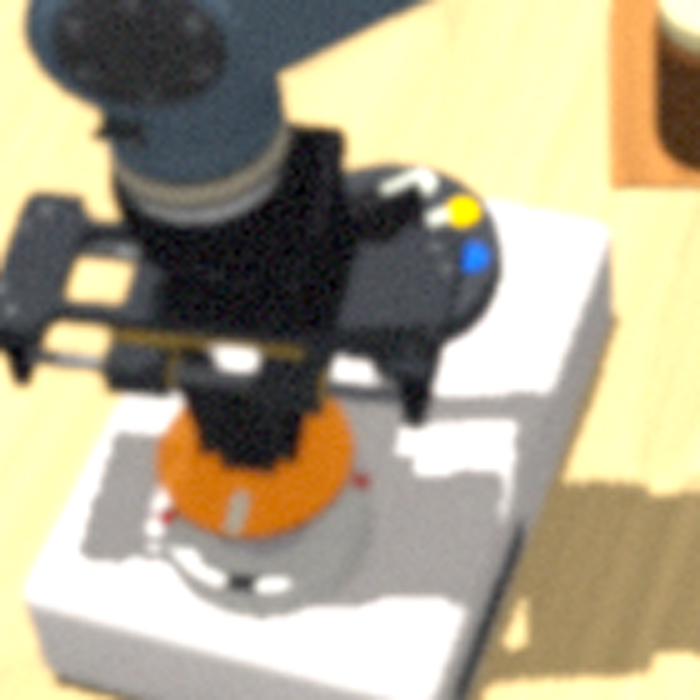

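View pics/s3c.png

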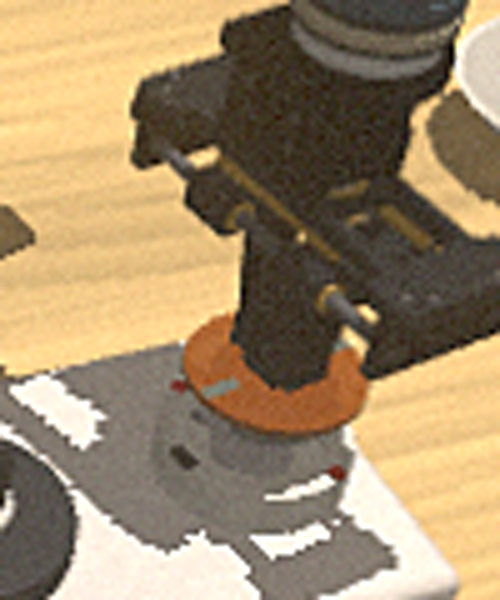

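Both views show the lid centred over the collar with its bar over the notch. I'll lower it now.

```bash
python3 -m inch '[[-1,0,3,0,0,0],[-1,0,6,0,0,0],[-1,0,9,0,0,0],[-1,0,12,0,0,0],[-1,0,15,0,0,0],[-1,0,18,0,0,0],[-1,0,21,0,0,0],[-1,0,23,0,0,0],[-1,0,25,0,0,0],[-1,0,25,0,0,0]]'
python3 - <<'E'
from h import *
shift((548.4,283.2,117),99.5)
E
```

```text
time: 9.52
position: [548.3, 282.9, 125.5]
eef_rot: [[-0.161, 0.987, -0.001], [0.987, 0.161, -0.0], [-0.0, -0.001, -1.0]]
contact_force: [-0.9, -0.0, -2.2]
grip_width: 25.8
t 9.5167 pos [548.3 282.9 125.5] yaw 99.28 F [-0.9 -0.  -2.2] M [-0.   -0.11 -0.01] w 25.8 
 shift [0.3 0.1 8.5] rot [-0.0009  0.0001 -0.0038]
```

```bash
python3 -m inch '[[0,0,1,0,0,0],[0,0,2,0,0,0],[0,0,3,0,0,0],[0,0,4,0,0,0],[0,0,5,0,0,0],[0,0,6,0,0,0],[0,0,7,0,0,0],[0,0,8,0,0,0],[0,0,9,0,0,0],[0,0,9,0,0,0]]'
python3 - <<'E'
from h import *
shift((548.4,283.2,117),99.5)
E
```

```text
time: 10.35
position: [548.8, 283.1, 117.5]
eef_rot: [[-0.161, 0.987, 0.001], [0.987, 0.161, 0.0], [0.0, 0.001, -1.0]]
contact_force: [-2.1, -1.1, 5.3]
grip_width: 25.2
t 10.35 pos [548.8 283.1 117.5] yaw 99.28 F [-2.1 -1.1  5.3] M [-0.15  0.22 -0.01] w 25.2 
 shift [ 0.2 -0.4  0.5] rot [ 0.0007 -0.0001 -0.0038]
```

```bash
python3 -m inch '[[0,0,0.5,0,0,0],[0,0,1,0,0,0],[0,0,1.5,0,0,0],[0,0,2,0,0,0],[0,0,2,0,0,0],[0,0,2,0,0,0],[0,0,2,0,0,0],[0,0,2,0,0,0],[0,0,2,0,0,0],[0,0,2,0,0,0]]'
python3 - <<'E'
from h import *
shift((548.4,283.2,117),99.5)
E
```

```text
time: 11.18
position: [548.8, 283.1, 117.1]
eef_rot: [[-0.161, 0.987, 0.001], [0.987, 0.161, 0.0], [0.0, 0.001, -1.0]]
contact_force: [-4.3, -1.1, 13.7]
grip_width: 25.9
t 11.1833 pos [548.8 283.1 117.1] yaw 99.29 F [-4.3 -1.1 13.7] M [-0.27  0.63  0.01] w 25.9 
 shift [ 0.2 -0.4  0.1] rot [ 0.0012 -0.0001 -0.0037]
```

```bash
python3 -m inch '[[0,0,0,0,0,0.06],[0,0,0,0,0,0.14],[0,0,0,0,0,0.22],[0,0,0,0,0,0.31],[0,0,0,0,0,0.4],[0,0,0,0,0,0.5],[0,0,0,0,0,0.6],[0,0,0,0,0,0.7],[0,0,0,0,0,0.8],[0,0,0,0,0,0.85]]'
python3 - <<'E'
from h import *
shift((548.4,283.2,117),29.5)
E
```

```text
time: 12.02
position: [549.7, 282.7, 117.1]
eef_rot: [[0.637, 0.771, 0.003], [0.771, -0.637, -0.0], [0.002, 0.002, -1.0]]
contact_force: [-1.7, -2.8, 11.4]
grip_width: 25.8
t 12.0167 pos [549.7 282.7 117.1] yaw 50.4 F [-1.7 -2.8 11.4] M [-0.35  0.53  0.18] w 25.8 
 shift [-0.4 -1.3  0.1] rot [ 0.002  -0.0019  0.3648]
```

```bash
python3 -m inch '[[0,0,0,0,0,0.06],[0,0,0,0,0,0.12],[0,0,0,0,0,0.18],[0,0,0,0,0,0.24],[0,0,0,0,0,0.3],[0,0,0,0,0,0.34],[0,0,0,0,0,0.37],[0,0,0,0,0,0.39],[0,0,0,0,0,0.4],[0,0,0,0,0,0.4]]'
python3 - <<'E'
from h import *
shift((548.4,283.2,117),29.5)
E
```

```text
time: 12.85
position: [549.4, 284.5, 117.0]
eef_rot: [[0.885, 0.466, 0.003], [0.466, -0.885, 0.002], [0.004, -0.001, -1.0]]
contact_force: [-2.2, 2.5, 10.7]
grip_width: 25.7
t 12.85 pos [549.4 284.5 117. ] yaw 27.74 F [-2.2  2.5 10.7] M [0.37 0.5  0.41] w 25.7 
 shift [-1.5  0.6  0. ] rot [-0.0006 -0.0038 -0.0306]
```

```bash
python3 -m inch '[[0,0,0,0,0,0.02],[0,0,0,0,0,0.04],[0,0,0,0,0,0.06],[0,0,0,0,0,0.06],[0,0,0,0,0,0.06],[0,0,0,0,0,0.06],[0,0,0,0,0,0.06],[0,0,0,0,0,0.06],[0,0,0,0,0,0.06],[0,0,0,0,0,0.06]]'
python3 - <<'E'
from h import *
shift((548.4,283.2,117),29.5)
snap("side","sd4"); crop("sd4","sd4c",160,210,300,350,5)
E
```

```text
time: 13.68
position: [549.0, 284.7, 117.1]
eef_rot: [[0.91, 0.415, 0.003], [0.415, -0.91, 0.002], [0.003, -0.0, -1.0]]
contact_force: [-3.4, 3.5, 11.6]
grip_width: 26.1
t 13.6833 pos [549.  284.7 117.1] yaw 24.53 F [-3.4  3.5 11.6] M [0.56 0.69 1.16] w 26.1 
 shift [-1.2  1.1  0.1] rot [-0.0002 -0.0033 -0.0868]
```

View pics/sd4c.png

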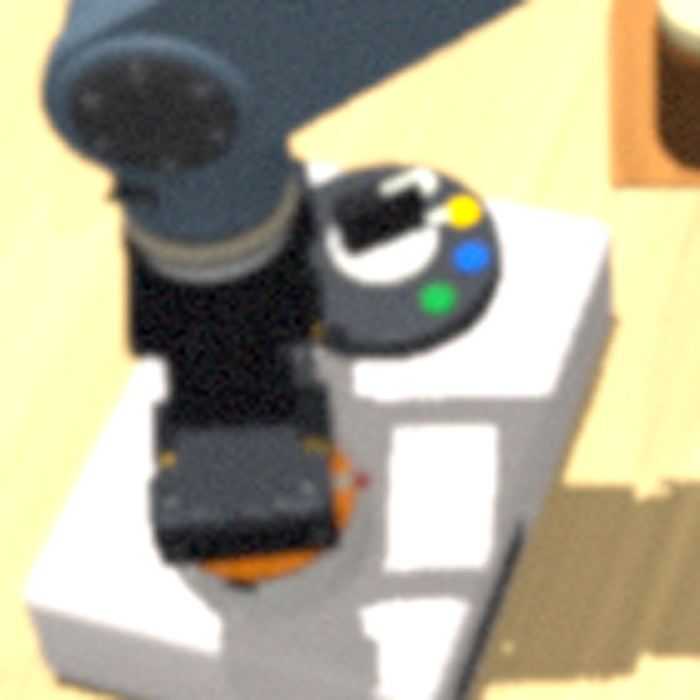

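The moment rose to 1.16 N m, so the lid is at the stop. I'll ease the load off, open and lift.

```bash
python3 -m inch '[[0,0,0,0,0,-0.03],[0,0,0,0,0,-0.05],[0,0,0,0,0,-0.06],[0,0,-1,0,0,-0.06],[0,0,-2,0,0,-0.06],[0,0,-3,0,0,-0.06],[0,0,-4,0,0,-0.06],[0,0,-5,0,0,-0.06],[0,0,-5,0,0,-0.06],[0,0,-5,0,0,-0.06]]'
python3 -m inch '[[0,0,0,0,0,0],[0,0,0,0,0,0],[0,0,0,0,0,0],[0,0,0,0,0,0],[0,0,-5,0,0,0],[0,0,-15,0,0,0],[0,0,-35,0,0,0],[0,0,-60,0,0,0],[0,0,-80,0,0,0],[0,0,-90,0,0,0]]' 60
python3 - <<'E'
from h import *
shift((550,125,200),47.7)
E
```

```text
time: 14.57
position: [549.1, 283.9, 120.4]
eef_rot: [[0.886, 0.464, 0.001], [0.464, -0.886, 0.002], [0.002, -0.001, -1.0]]
contact_force: [-0.5, 5.2, 5.2]
grip_width: 25.5
time: 15.4
position: [550.3, 283.4, 213.9]
eef_rot: [[0.886, 0.464, 0.006], [0.464, -0.886, 0.001], [0.006, 0.001, -1.0]]
contact_force: [-0.6, 0.2, 0.6]
grip_width: 60.0
t 15.4 pos [550.3 283.4 213.9] yaw 27.67 F [-0.6  0.2  0.6] M [-0.03 -0.07  0.01] w 60.0 
 shift [-73.9 140.1  13.7] rot [ 0.0023 -0.0055 -0.3496]
```

```bash
python3 -m inch '[[-6,11,0,0,0,-0.04],[-18,34,0,0,0,-0.1],[-31,60,0,0,0,-0.16],[-44,85,0,0,0,-0.22],[-57,108,0,0,0,-0.28],[-67,127,0,0,0,-0.32],[-74,140,0,0,0,-0.35],[-74,140,0,0,0,-0.35],[-74,140,0,0,0,-0.35],[-74,140,0,0,0,-0.35]]'
python3 - <<'E'
from h import *
snap("wrist","w5"); shift((550,125,200),47.7)
snap("side","sd5");crop("sd5","sd5c",160,210,300,350,5);snap("scene","s5");crop("s5","s5c",300,130,460,250,5)
E
```

```text
time: 16.23
position: [548.0, 125.2, 210.2]
eef_rot: [[0.673, 0.739, 0.0], [0.739, -0.673, 0.0], [0.0, -0.0, -1.0]]
contact_force: [-0.2, -0.2, 0.0]
grip_width: 60.0
t 16.2833 pos [548.  125.5 210.1] yaw 47.73 F [-0.8  0.2  0.1] M [-0.02 -0.05 -0.01] w 60.2 
 shift [ 1.   1.8 10.1] rot [-0.0002 -0.0003  0.0006]
```

View pics/w5.png

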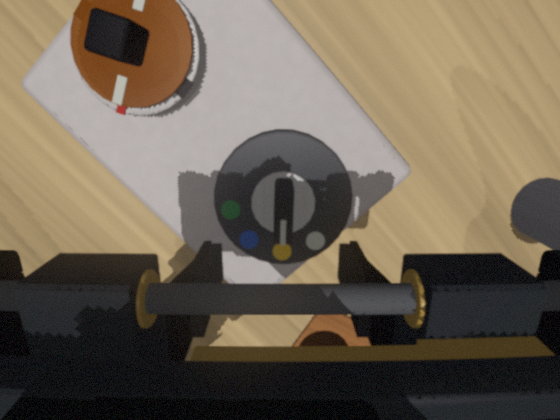

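View pics/sd5c.png

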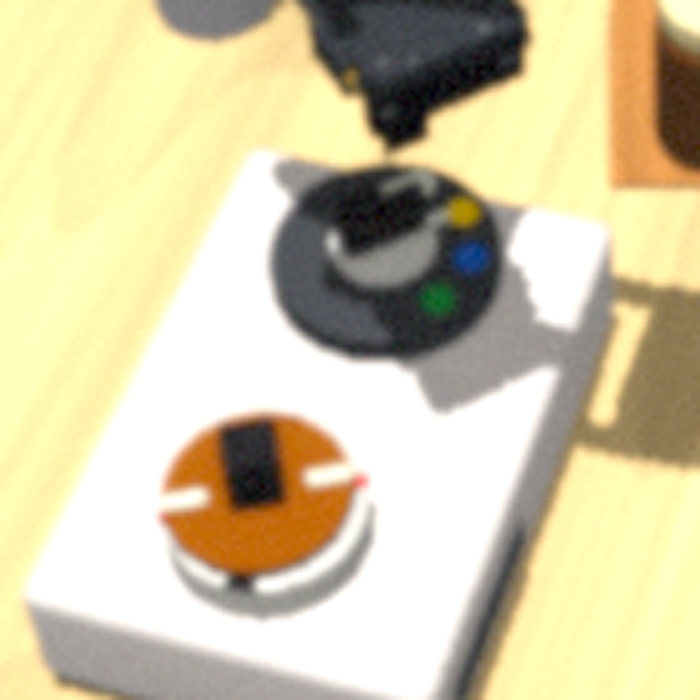

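View pics/s5c.png

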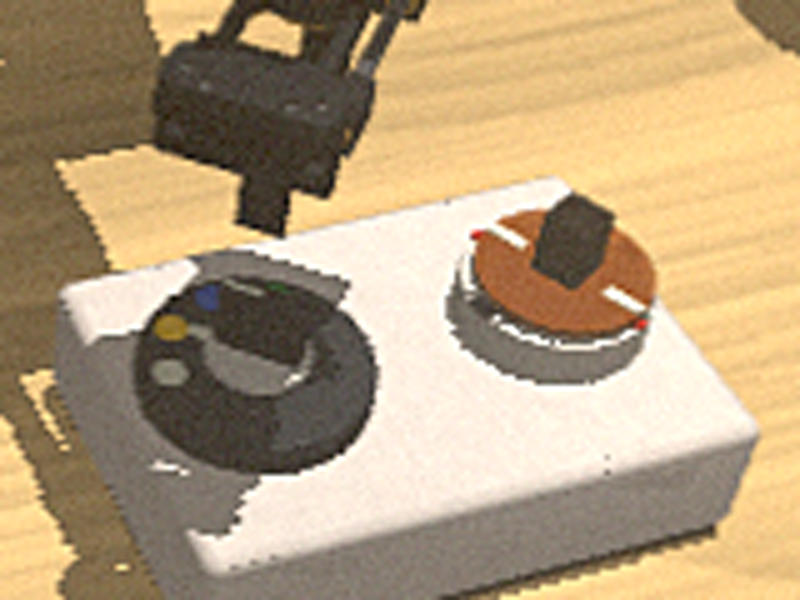

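Lid's white bars line up with the red marks (wrist image: bar at (120,92), red at (122,108)). Next I'll measure the dial from its marks: green (231,210), blue (249,240), yellow (282,252), white (316,241).

Run:
```python
from h import *
from scipy.optimize import least_squares
np.set_printoptions(precision=2,suppress=True)
M=onplane([(231,210),(249,240),(282,252),(316,241)],"w5",102)[:,:2]
a0=np.radians([-60,-20,20,60])
f=lambda x:(x[:2]+44*np.c_[np.cos(a0+x[2]),np.sin(a0+x[2])]-M).ravel()
s=least_squares(f,[550,125,3.6]); print(s.x[:2],np.degrees(s.x[2]),s.fun)
W,p,d=cloud("w5")
k=W[170:230,255:310].reshape(-1,3); g=k[k[:,2]>128]; print("bar",cv2.minAreaRect(g[:,:2].astype(np.float32)),np.median(g[:,2]),g[:,2].max())
l=W[0:110,70:200].reshape(-1,3); fl=l[(l[:,2]>108)&(l[:,2]<122)]; print("flange z",np.median(fl[:,2]),cv2.minEnclosingCircle(fl[:,:2].astype(np.float32)))
A=np.c_[fl[:,:2],np.ones(len(fl))];print("plane",np.linalg.lstsq(A,fl[:,2],rcond=None)[0])
rm=W[0:130,60:205].reshape(-1,3)
print("bars",onplane([(139,3),(120,92)],"w5",115))
b=onplane([(139,3),(120,92)],"w5",115);print(np.degrees(np.arctan2(*(b[0]-b[1])[1::-1])))
shift((*s.x[:2],112),47.7)
```

```text
[550.03 122.39] 206.44421644505624 [-0.21  0.16  0.11  0.03  0.28 -0.01 -0.18 -0.18]
bar ((572.7825927734375, 146.25387573242188), (86.76782989501953, 13.982083320617676), 45.90891647338867) 139.79006275572902 371.4300140272597
flange z 114.07707494780749 ((550.0938720703125, 283.4797058105469), 44.2933464050293)
plane [ -0.     0.   113.88]
bars [[574.24 296.26 115.  ]
 [520.52 266.14 115.  ]]
29.278666840330953
t 16.3833 pos [547.9 125.7 210.1] yaw 47.78 F [-0.3  0.7 -0.2] M [ 0.   -0.02 -0.02] w 60.0 
 shift [-1.   3.8 98.1] rot [-0. -0.  0.]
```

```bash
python3 -m inch '[[0,1,10,0,0,0.02],[0,3,30,0,0,0.02],[0,3,52,0,0,0.02],[0,3,70,0,0,0.02],[0,3,82,0,0,0.02],[0,3,90,0,0,0.02],[0,3,95,0,0,0.02],[0,3,98,0,0,0.02],[0,3,98,0,0,0.02],[0,3,98,0,0,0.02]]' 40
python3 - <<'E'
from h import *
snap("wrist","w6"); shift((550,123.2,110),46.6)
snap("side","sd6");crop("sd6","sd6c",160,210,300,350,5)
E
```

```text
time: 17.22
position: [550.7, 122.7, 112.5]
eef_rot: [[0.687, 0.726, 0.001], [0.726, -0.687, 0.0], [0.001, 0.001, -1.0]]
contact_force: [0.5, -0.5, 0.4]
grip_width: 40.1
t 17.2667 pos [550.8 122.7 112.7] yaw 46.57 F [0.6 0.2 0.9] M [-0.01  0.03  0.08] w 39.5 
 shift [-0.2 -0.9  2.7] rot [ 0.0011 -0.0011 -0.0005]
```

View pics/w6.png

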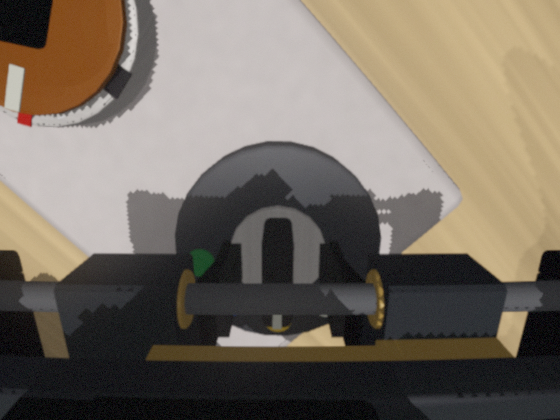

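View pics/sd6c.png

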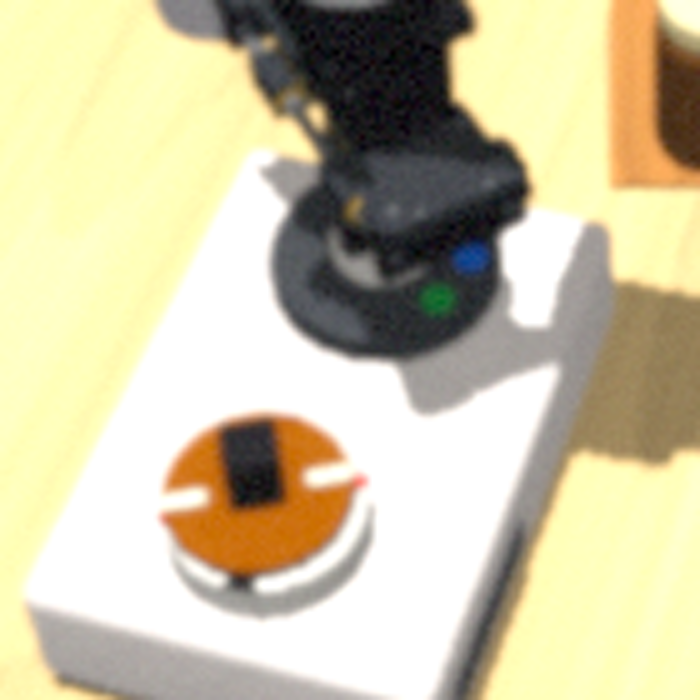

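```bash
python3 -m inch '[[0,-1,1,0,0,0],[0,-1,2,0,0,0],[0,-1,3,0,0,0],[0,-1,3,0,0,0],[0,-1,3,0,0,0],[0,-1,3,0,0,0],[0,-1,3,0,0,0],[0,-1,3,0,0,0],[0,-1,3,0,0,0],[0,-1,3,0,0,0]]' 5 25
python3 - <<'E'
from h import *
shift((550,123.2,110),-33.4)
E
```

```text
time: 18.15
position: [549.4, 123.3, 109.0]
eef_rot: [[0.687, 0.726, -0.0], [0.726, -0.687, 0.0], [-0.0, -0.0, -1.0]]
contact_force: [-0.8, 0.3, 0.4]
grip_width: 14.0
t 18.15 pos [549.4 123.3 109. ] yaw 46.57 F [-0.8  0.3  0.4] M [ 0.08  0.01 -0.  ] w 14.0 
 shift [ 0.3  0.5 -1. ] rot [-1.0000e-04  3.0000e-04  1.3957e+00]
```

```bash
python3 -m inch '[[0,0,0,0,0,0.05],[0,0,0,0,0,0.12],[0,0,0,0,0,0.2],[0,0,0,0,0,0.29],[0,0,0,0,0,0.38],[0,0,0,0,0,0.47],[0,0,0,0,0,0.56],[0,0,0,0,0,0.65],[0,0,0,0,0,0.72],[0,0,0,0,0,0.75]]'
python3 - <<'E'
from h import *
shift((550,123.2,110),-33.4)
E
```

```text
time: 18.98
position: [549.0, 124.1, 109.0]
eef_rot: [[0.998, 0.06, -0.001], [0.06, -0.998, 0.001], [-0.001, -0.001, -1.0]]
contact_force: [-1.0, 3.3, 1.0]
grip_width: 14.0
t 18.9833 pos [549.  124.1 109. ] yaw 3.41 F [-1.   3.3  1. ] M [0.52 0.18 0.05] w 14.0 
 shift [ 0.9  0.9 -1. ] rot [-0.001   0.0012  0.6425]
```

```bash
python3 -m inch '[[0,0,0,0,0,0.07],[0,0,0,0,0,0.15],[0,0,0,0,0,0.24],[0,0,0,0,0,0.33],[0,0,0,0,0,0.42],[0,0,0,0,0,0.51],[0,0,0,0,0,0.58],[0,0,0,0,0,0.63],[0,0,0,0,0,0.65],[0,0,0,0,0,0.65]]'
python3 - <<'E'
from h import *
shift((550,123.2,110),-33.4)
E
```

```text
time: 19.82
position: [549.2, 124.8, 109.1]
eef_rot: [[0.832, -0.555, -0.0], [-0.555, -0.832, 0.002], [-0.002, -0.002, -1.0]]
contact_force: [-0.7, 5.0, 0.4]
grip_width: 14.1
t 19.8167 pos [549.2 124.8 109.1] yaw -33.71 F [-0.7  5.   0.4] M [ 1.    0.16 -0.  ] w 14.1 
 shift [ 1.5  0.9 -0.9] rot [-0.0019  0.0016 -0.0055]
```

```bash
python3 -m inch '[[0,0,0,0,0,0],[0,0,0,0,0,0],[0,0,0,0,0,0],[0,0,0,0,0,0],[0,0,-4,0,0,0],[0,0,-12,0,0,0],[0,0,-30,0,0,0],[0,0,-55,0,0,0],[0,0,-80,0,0,0],[0,0,-100,0,0,0]]' 45
python3 -m inch '[[-8,0,-15,0,0,0],[-25,0,-25,0,0,0],[-50,0,-25,0,0,0],[-50,0,-25,0,0,0],[-50,0,-25,0,0,0],[-50,0,-25,0,0,0],[-50,0,-25,0,0,0],[-50,0,-25,0,0,0],[-50,0,-25,0,0,0],[-50,0,-25,0,0,0]]'
python3 - <<'E'
from h import *
snap("wrist","w7"); shift((550,123.2,110),-33.4)
snap("side","sd7");crop("sd7","sd7c",160,210,300,350,5);snap("scene","s7")
E
```

```text
time: 20.65
position: [550.1, 123.2, 211.6]
eef_rot: [[0.832, -0.554, 0.002], [-0.554, -0.832, -0.0], [0.002, -0.001, -1.0]]
contact_force: [0.1, -0.2, -0.1]
grip_width: 44.9
time: 21.48
position: [508.2, 150.7, 233.8]
eef_rot: [[0.832, -0.555, -0.0], [-0.555, -0.832, -0.0], [-0.0, 0.0, -1.0]]
contact_force: [0.2, 0.1, 0.6]
grip_width: 45.3
t 21.5333 pos [508.2 150.7 233.8] yaw -33.67 F [0.4 0.  0.1] M [0.06 0.04 0.06] w 45.4 
 shift [ 50.1  -0.3 123.8] rot [ 0.0003  0.0003 -0.0048]
```

View pics/w7.png

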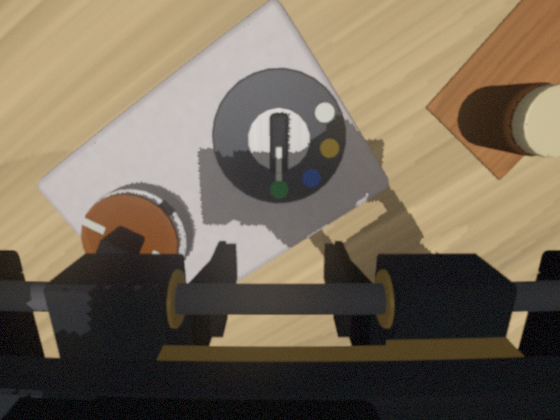

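View pics/sd7c.png

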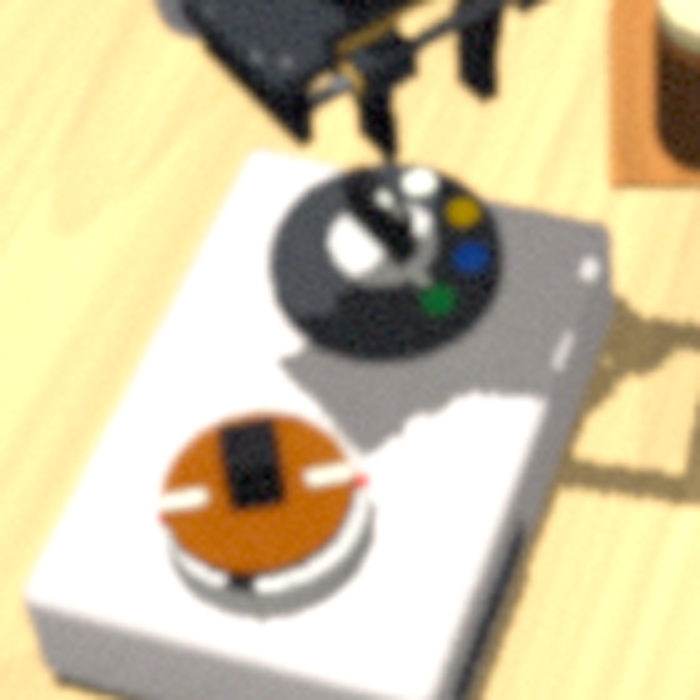

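View pics/s7.png

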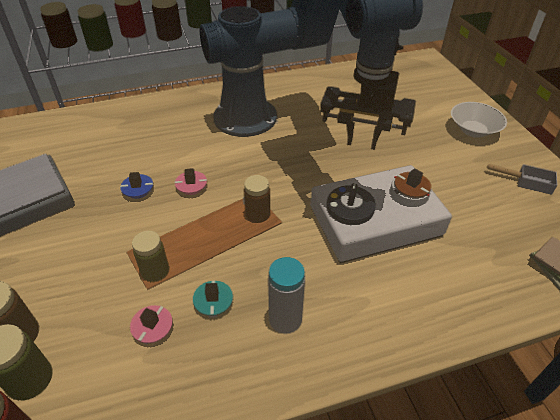

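Wrist view: the pointer line (279,150–178) runs into the green mark at (279,189). Jars and canister look unmoved and upright. One numeric check.

Run:
```python
from h import *
np.set_printoptions(precision=2,suppress=True)
from scipy.optimize import least_squares
crop("w7","w7c",200,60,360,210,5)
M=onplane([(279,189.5),(311.5,178.5),(330,148),(325,112.5)],"w7",102)[:,:2]
a0=np.radians([-60,-20,20,60])
f=lambda x:(x[:2]+44*np.c_[np.cos(a0+x[2]),np.sin(a0+x[2])]-M).ravel()
s=least_squares(f,[550,125,3.6]); print(s.x[:2],np.degrees(s.x[2]),s.fun)
W,p,d=cloud("w7"); k=W[105:190,262:300].reshape(-1,3); g=k[(k[:,2]>130)&(k[:,2]<142)]
q=cv2.minAreaRect(g[:,:2].astype(np.float32));print("bar",q)
vx=cv2.fitLine(g[:,:2].astype(np.float32),cv2.DIST_L2,0,.01,.01).ravel();print(np.degrees(np.arctan2(vx[1],vx[0])),"green",np.degrees(s.x[2])-60)
for a,n in(("s7","s0"),):
    A=load("scene0")[0].astype(int);B=load("s7")[0].astype(int)
    D=abs(A-B).max(2)
    for nm,b in(("jarL",(130,228,168,282)),("jarR",(243,174,272,222)),("can",(266,256,305,333))): print(nm,(D[b[1]:b[3],b[0]:b[2]]>60).mean())
```

```text
[549.2  122.47] 206.27313245444014 [-0.12  0.08  0.21 -0.12 -0.16  0.14  0.06 -0.1 ]
bar ((549.375244140625, 122.16097259521484), (13.675654411315918, 43.54588317871094), 56.02191925048828)
-32.825016 green 146.27313245444014
jarL 0.0
jarR 0.0
can 0.0
```

View pics/w7c.png

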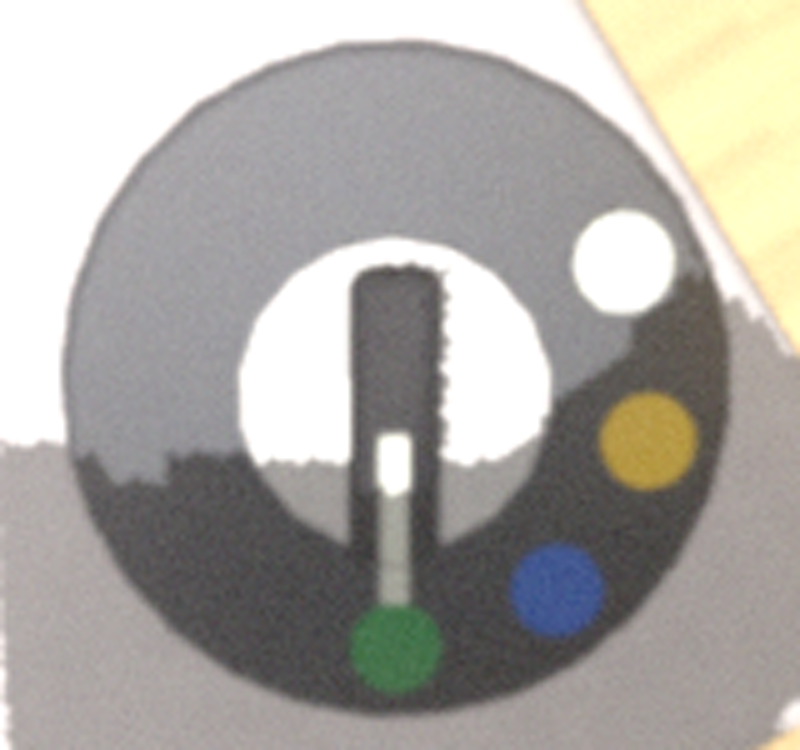

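Bar at 147.2° against green at 146.3°, about 0.7 mm at the mark. Handing in.

```bash
python3 -c "
from cell import ctrl
print(ctrl.hand_in()); s=ctrl.state(); print(s['time'],s['contact_force'])"
```

```text
the job is handed in; nothing more can be done
None
the job is handed in; nothing more can be done
```

The amber lid is locked on the mill and the selector points at the green mark. The job was handed in at about 21.6 s, with the gripper clear of everything; no verdict was reported.

- **Lid:** I put the lugs in the notches, pressed down with about 15 N and turned clockwise until the moment rose to 1.16 N m at the stop. After release the lid sat level and its white bars lined up with the red marks. They measured 29.3° against about 29.5° for the collar axis. The underside was about 11 mm above the collar's base, where a locked lid should read 12 mm.
- **Selector:** I turned the knob 80° clockwise, from yellow to green. After release the pointer was within about 1° of green, or about 0.7 mm at the mark.
- **Jars and canister:** comparing scene pictures from the start and the end shows no change at any of the three.

One disagreement: the wrist camera and the two fixed cameras differed by about 2 to 3 mm in y on the dial and collar positions. I used values between the two. The only effect was about 5 N of side force while turning the knob.

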